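# Bring up a cold-light source on a manuscript from dark

## Task

Light the old ledger safely: with one fingertip, roll the lamp box's dimmer thumbwheel lightly down to its stop, then switch the lamp on at the rocker, and then roll the wheel up until the pointer in the scale window stands opposite the steel set mark, without running clearly past it. Press on the wheel only lightly, and leave the brush and the loupe that lie on the box where they are.

Things in the scene. Friction and masses are not known exactly. Their poses are not given: they have to be found in the camera images.
- lamp_box: Grey and bare-metal box of a fibre-optic lamp, fixed, turned about z; 200 (x) by 300 (y) by 70 mm high. Its flat top carries all the controls; two goosenecks rise from its +y end. Origin at the centre of its underside; x points to its back (away from the robot at yaw 0), y to its left, z up.
- wheel_slot (a point): Centre of the dimmer's slot (12 mm in x, 44 mm in y), level with the box's top, 70 mm above the table; axes as the box. At x -40, y +10 mm in the box's frame. The ribbed thumbwheel, 44 mm across and 9 mm thick, axle along the box's x, has its highest point right above this point. How far it stands proud is not measured: 4 to 10 mm, differing each time.
- dimmer (a joint): Wheel angle, rad: 0 (dark, at its stop) to 1.6. It grows as the top of the rim moves to the box's +y, 1 rad per 22 mm. Stays where left. Turning it takes 2.4 N at the rim, so 4 to 6 N of fingertip pressure. The axle is sprung: it yields straight down, 1 N to start and 6 N more per mm, 3 mm at most. Pressing with over 11 N damages it.
- pointer_tip (a point): Top of the white pointer, 4 mm wide in y, in the scale window at x +2 mm of the box, behind the wheel, below the level of the top. The wheel drives it 25 mm to the box's +y for each rad, from y -10 mm in the box's frame (dark) to y +30 mm (brightest).
- set_mark (a point): Tip of the dark steel set mark, a fixed tab with a 3 mm wide nose at the back edge of the window, which shows where the pointer is to stand: 15 to 31 mm from the pointer's dark end. Axes as the box. Fixed.
- rocker_pivot (a point): Middle of the rocker's top face, on its hinge axis along the box's y: at x -35, y -100 mm in the box's frame, 9 mm above the box's top. The black rocker is 44 (x) by 21 mm (y), in a bezel 3 mm high. Off, its back end (+x, with a white bar) stands 4 mm above the pivot; pressed there with about 3 N it tips to 4 mm below the pivot and stays.
- rocker (a joint): Angle of the rocker in rad: 0 off, 0.36 fully on.
- deck_brush: Flat brush, 190 mm long, 10 mm thick, lying loose on the back of the box's top. Origin at the middle of its underside, x towards the bristles.
- loupe: Folding metal stand loupe, 40 x 40 x 45 mm, standing loose on the back right of the box's top. Origin at the centre of its underside.

How it is judged:
By the outcome, as a careful person would: the job done as asked, in the order asked, and still so for the second after the job is handed in, with the robot touching nothing.
It also fails if it takes over 67 s, if anything falls off the work surface, if the arm or the gripper's body presses on something with over 40 N, if the wrist force passes 120 N, or if a joint passes its speed limit or range.

## Robot

A 7-joint arm with a two-finger parallel gripper is mounted at the origin on the work surface. World frame = base frame: x ahead of the robot, y to its left, z up, the work surface at z = 0. Lengths are in m, angles in rad, forces in N, time in s.
With the tool pointing down it reaches from about 0.425 to 0.95 m from the base axis. Payload 4.7 kg.
Tool frame: the origin (TCP) lies on the centre line of the jaws, within the pads' length; the fingertips stand robot.nose_length ahead of it and the grasp point (between the pads) lies 8 mm behind it (robot.nose_length is the distance from the TCP to the fingertips, in m); z points along the fingers, x is the direction in which the jaws open and shut, and the axes are right-handed (so a half turn about z gives the same grasp; the last joint's range is limited). The gripper opens to 85 mm and grips with 20 to 120 N. Pads are 22 mm wide; open, the fingers measure 114 mm over their backs; the gripper's body (76 mm by 85 mm) begins 54 mm behind the grasp point. The pads swing forward as they close: fully open they stand 13 mm farther back than shut.
Start: joints at [1.181, 0.469, -0.049, 1.532, 0.024, 1.141, -0.082], TCP at [0.238, -0.632, 0.242] pointing down, gripper open.
Joint ranges: [-2.59, 2.59], [-0.33, 1.99], [-1.39, 1.29], [0.1, 2.45], [-1.04, 4.18], [0.21, 1.99], [-2.66, 2.66]. Speed limits (rad/s): [2.57, 2.57, 3.14, 3.14, 3.14, 3.14, 3.14].

## Interface

Orientations are given as [roll, pitch, yaw] about the fixed x, y, z axes, in that order (R = Rz(yaw) Ry(pitch) Rx(roll)).
In Python, from plant import robot gives the robot as it stands. Calls block until the motion is done:
- robot.goto(position, orientation): joint-space move of the TCP to a pose.
- robot.move_straight(position, vel=0.15, attitude=None, contact_N=None): straight line of the TCP; attitude=None keeps the orientation; vel is the mean speed in m/s. With contact_N (N) it stops when the force on the tool has changed by that much, and returns True; else False.
- robot.move_joints(angles): joint-space move.
- robot.grip(opening, strength=None): opening from 0.0 (shut) to 1.0 (fully open); strength is the grip in N (None keeps the last); returns when the fingers have stopped.
- robot.sleep(seconds).
- robot.inverse_kinematics(position, orientation): joint angles nearest the present ones, or None.
- robot.sense(): the state.
- robot.grab_frame(name): name is "scene" or "top"; returns a dict with "image" (420x560x3 uint8, red, green, blue), "range_z" (420x560 float32, m along the optical axis (not along the pixel's ray), 0 where there is no reading), "fx", "fy", "cx", "cy" (pixels), "R" (3x3) and "t" (3): a world point X has camera coordinates R X + t. Camera axes: x right, y down, z forward; pixel columns grow to the right and rows downward; lengths in m; the calibration is good to about 2 mm. A picture is of the moment at which its call begins.
A pose or a line that the arm cannot do raises robot.IKError and nothing moves.
- robot.close_job(): hands the job in, once; it reports no verdict.
The state is a dict: "t": time; "joint_pos": joint angles; "joint_velocities": joint speeds; "effort": joint torques, N m; "tcp_pos": TCP position; "tcp_rot": TCP orientation; "wrist_force": force on the tool from outside, world axes, zero at the start; "torque": the same for the moment, N m; "opening": opening from 0.0 (shut) to 1.0 (fully open).
Only numpy, scipy, OpenCV 4.12 (cv2) and the standard library are available. Lean on these libraries where they do the work, as an engineer would, in place of code of your own. Each camera call takes 0.05 s, during which the arm holds its last target.

## Working session

There is one attempt and no reset: what is moved stays moved. The work goes in short steps, each a Python script; the robot and the scene stay as the last script left them, time stands still between calls to the robot, and variables do not carry over. Pictures are saved under pics/ and viewed, and the job is handed in when it is done.

```bash
ls; mkdir -p pics
cat > h.py <<'E'
import numpy as np, cv2, pickle
from plant import robot
def snap(n,fn):
    f=robot.grab_frame(n); cv2.imwrite('pics/%s.png'%fn,f['image'][...,::-1]); pickle.dump(f,open('pics/%s.pkl'%fn,'wb')); return f
def ray(f,u,v):
    R=np.array(f['R']);t=np.array(f['t'])
    d=R.T@np.array([(u-f['cx'])/f['fx'],(v-f['cy'])/f['fy'],1.]); return -R.T@t,d
def onz(f,u,v,z):
    o,d=ray(f,u,v); return o+d*(z-o[2])/d[2]
def proj(f,X):
    c=np.array(f['R'])@np.array(X)+np.array(f['t']); return np.array([f['fx']*c[0]/c[2]+f['cx'],f['fy']*c[1]/c[2]+f['cy']])
E
python3 - <<'E'
from h import *
for n in('scene','top'):
    f=snap(n,n+'0'); print(n,f['fx'],f['cx'],f['cy'],-np.array(f['R']).T@f['t'],np.array(f['R'])[2])
s=robot.sense(); print(s, robot.nose_length)
E
```

```text
pics
scene 381.52619985379096 281.0915304076396 206.27382523893218 [0.94299134 0.21384687 0.5703046 ] [-0.51829824 -0.37445843 -0.76886138]
top 474.62855615567656 272.7789812326372 210.53633424782265 [ 0.52908362 -0.04841074  0.72792531] [ 0.11091232  0.0041917  -0.99382136]
{'t': 0.1, 'joint_pos': array([ 1.18109119,  0.46939836, -0.04859456,  1.5335834 ,  0.02412328,
        1.14101459, -0.0823074 ]), 'joint_velocities': array([ 0.00040157, -0.00098963, -0.00070854, -0.00302646,  0.00024173,
       -0.00022699,  0.00038133]), 'effort': array([ 1.09105007e-03, -5.11515105e+01, -4.71252564e-02, -2.38391054e+01,
        1.06930846e-02,  4.36510003e-03, -3.94326867e-05]), 'tcp_pos': array([ 0.2381192 , -0.63105528,  0.24133724]), 'tcp_rot': array([ 3.14150722e+00,  1.81524824e-03, -1.20996008e+00]), 'wrist_force': array([ 0.43058344,  0.2576836 , -0.39618652]), 'torque': array([ 0.08136542,  0.02168712, -0.0016533 ]), 'opening': 1.000511064074202} 0.011
```

View pics/scene0.png

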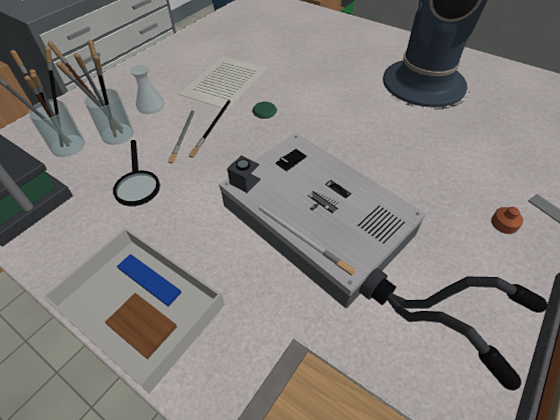

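View pics/top0.png

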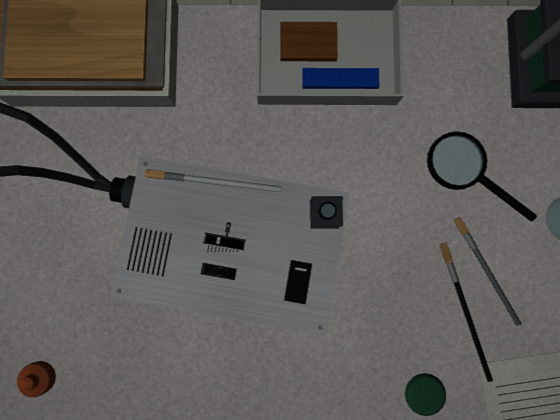

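The top view shows the box's top with its corners near (138,158), (348,190), (325,330) and (114,290). The wheel slot is near (219,271), the window near (224,241), the set mark near (228,229) and the rocker near (298,282). I'll enlarge these details next.

Run:
```python
import cv2
t=cv2.imread('pics/top0.png'); s=cv2.imread('pics/scene0.png')
cv2.imwrite('pics/t_crop.png',cv2.resize(cv2.convertScaleAbs(t[215:315,190:320],alpha=1.6),None,fx=6,fy=6,interpolation=cv2.INTER_CUBIC))
cv2.imwrite('pics/s_crop.png',cv2.resize(s[140:240,260:390],None,fx=6,fy=6,interpolation=cv2.INTER_CUBIC))
```

```text
(no output)
```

View pics/t_crop.png

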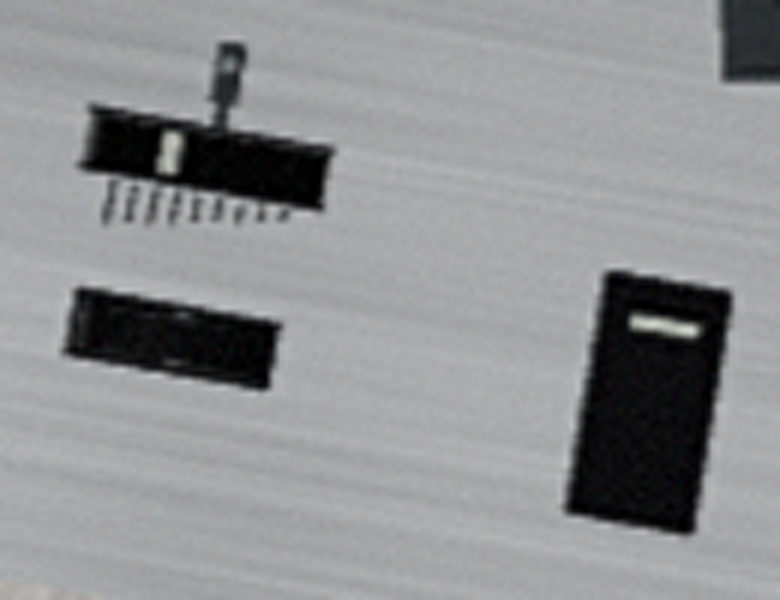

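View pics/s_crop.png

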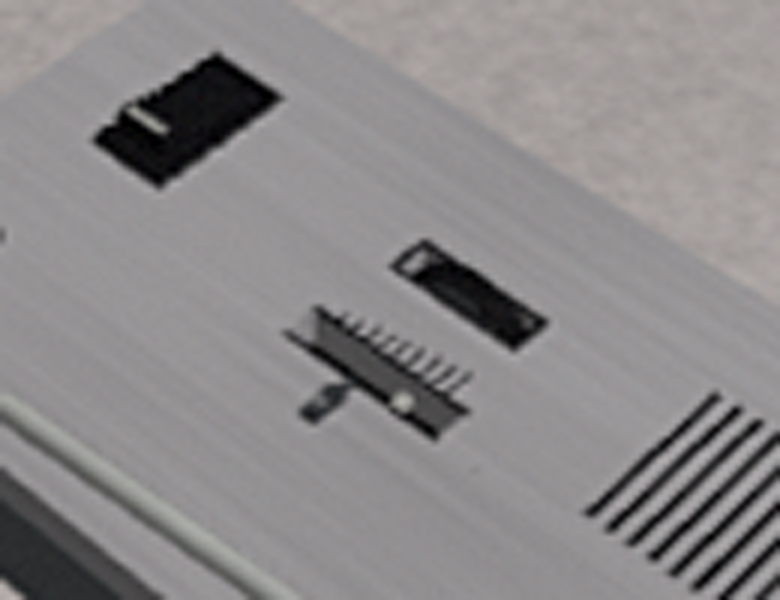

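```bash
cat >> h.py <<'E'
def comps(f,roi,th=45):
    g=f['image'].max(2).astype(np.uint8); m=np.zeros_like(g); x0,y0,x1,y1=roi
    m[y0:y1,x0:x1]=(g[y0:y1,x0:x1]<th)*255
    return [c for c in cv2.findContours(m,cv2.RETR_EXTERNAL,cv2.CHAIN_APPROX_NONE)[0] if cv2.contourArea(c)>80]
E
python3 - <<'E'
from h import *
f=pickle.load(open('pics/top0.pkl','rb'))
for th in (35,50):
  for c in comps(f,(195,230,320,310),th):
    P=np.array([onz(f,u,v,.07)[:2] for u,v in c[:,0,:]])*1000
    r=cv2.minAreaRect(P.astype(np.float32)); print(th,cv2.minAreaRect(c)[0],np.round(r[0],1),np.round(r[1],1),r[2])
# depth fit of top face
z=f['range_z']
for u,v in [(180,220),(260,230),(250,290),(180,200),(160,250)]:
    d=z[v,u]; o,r=ray(f,u,v); print((o+r*d).round(4))
print('yaw? corners', [onz(f,*p,.07)[:2].round(4) for p in [(138,156),(349,190),(325,331),(114,291)]])
print('ptr',onz(f,218.3,240.5,.065),'mark',onz(f,226.8,235.3,.07))
E
```

```text
35 (218.47169494628906, 271.0640869140625) [518.4  28.8] [46.7 15.1] 80.5864486694336
35 (297.79730224609375, 281.7162170410156) [504.5 -80.4] [28.6 55.4] 80.23062133789062
35 (224.4188995361328, 239.98648071289062) [561.2  21.1] [55. 17.] 80.82141876220703
50 (218.3599853515625, 271.0199890136719) [518.5  28.9] [47.1 15.7] 80.07160949707031
50 (297.7162170410156, 281.70269775390625) [504.6 -80.3] [29.3 56. ] 80.22848510742188
50 (224.35403442382812, 237.82717895507812) [564.2  21.3] [56.3 23.6] 80.27994537353516
[0.5889 0.0839 0.0683]
[ 0.5752 -0.028   0.0706]
[ 0.4929 -0.0149  0.0697]
[0.617  0.0845 0.0687]
[0.547  0.1101 0.0701]
yaw? corners [array([0.6794, 0.1453]), array([ 0.6319, -0.1523]), array([ 0.4384, -0.1172]), array([0.4907, 0.1715])]
ptr [0.56067304 0.03026342 0.065     ] mark [0.56769134 0.01799681 0.07      ]
```

```bash
cat >> h.py <<'E'
YAW=np.deg2rad(-9.85); C,S=np.cos(YAW),np.sin(YAW); RB=np.array([[C,-S],[S,C]])
ORG=np.array([.5185,.0288])-RB@np.array([-.040,.010])
def b2w(x,y): return ORG+RB@np.array([x,y])
def w2b(P): return RB.T@(np.array(P)[:2]-ORG)
def tri(fa,pa,fb,pb):
    oa,da=ray(fa,*pa); ob,db=ray(fb,*pb); da/=np.linalg.norm(da); db/=np.linalg.norm(db)
    s=np.linalg.lstsq(np.c_[da,-db],ob-oa,rcond=None)[0]; A=oa+s[0]*da;B=ob+s[1]*db; return (A+B)/2,np.linalg.norm(A-B)
def poly(f,x0,x1,y0,y1,z):
    m=np.zeros(f['image'].shape[:2],np.uint8); p=np.array([proj(f,[*b2w(x,y),z]) for x,y in((x0,y0),(x1,y0),(x1,y1),(x0,y1))])
    return cv2.fillConvexPoly(m,np.round(p).astype(np.int32),1)>0
def pointer_px(f,z=.067):
    g=f['image'].min(2).astype(float); m=poly(f,-.008,.011,-.018,.038,z); thr=(g[m].max()+np.percentile(g[m],20))/2
    k=((g>thr)&m).astype(np.uint8); n,l,st,ce=cv2.connectedComponentsWithStats(k); return [(st[i][4],ce[i].round(2)) for i in range(1,n)]
E
python3 - <<'E'
from h import *
f=pickle.load(open('pics/top0.pkl','rb'));s=pickle.load(open('pics/scene0.pkl','rb'))
print('org',ORG)
for p in [(.1,.15),(.1,-.15),(-.1,-.15),(-.1,.15)]: print('corner',proj(f,[*b2w(*p),.07]).round(1),proj(s,[*b2w(*p),.07]).round(1))
print('top',pointer_px(f),'scene',pointer_px(s))
np.set_printoptions(linewidth=200)
print(f['image'].min(2)[218:248,214:236])
print('window pixels proj', [(proj(f,[*b2w(x,y),.07]).round(1),proj(s,[*b2w(x,y),.07]).round(1)) for x,y in((-.008,-.018),(.012,.038))])
E
```

```text
org [0.55619967 0.01210464]
corner [139.8 155.3] [349.5 291.8]
corner [349.4 192. ] [217.6 184.5]
corner [326.1 335.9] [294.7 133. ]
corner [109.8 296.4] [424.6 214.2]
top [(np.int32(33), array([215.36, 233.  ])), (np.int32(1), array([205., 234.])), (np.int32(30), array([236.23, 236.73])), (np.int32(23), array([217.7 , 240.13])), (np.int32(2), array([204. , 238.5])), (np.int32(1), array([245., 241.])), (np.int32(106), array([222.99, 247.61])), (np.int32(5), array([244., 246.]))] scene [(np.int32(6), array([310.33, 194.83])), (np.int32(38), array([310.53, 200.16])), (np.int32(48), array([324.1 , 209.75])), (np.int32(7), array([327.  , 206.29])), (np.int32(5), array([335.2, 210.6]))]
[[ 99  97  97  99  99  98 100  99 101 101 102 103 102 100 100 100  99 102  99  98 100  97]
 [100  98  98  97  99  98  98  97  98  99  99 100  99 103 100 101 100 102 101 102 102 100]
 [ 94  96  97  98  98  97  98  99  98  99  98  98 101 102 103 103 100 102 101 100 101 103]
 [ 95  95  97  95  96  94  98  99  99  98  99 101  99 101 101 103 104 101 102 101 101 101]
 [ 92  91  93  95  93  95  95  96  97  98  98
[... 1737 characters left out ...]
   2   3   1   1   0   4   1   0   2]
 [  0   9  68 102 108  60  13   0   3   1   4   3   3   0   0   3   3   3   2   1   3   0]
 [  0   7  60  81  98  56   7   0   0   6   3   4   0   4   2   1   0   2   1   1   3   1]
 [ 12  14  12  16  21   9   0   0   2   0   6   0   0   3   2   3   3   1   5   1   1   5]
 [ 88  77  44  29  23  11  13   9   2   2   4   1   0   2   4   3   2   3   0   3   0   1]
 [106  86  74  98 105  71  69  64  37  36  24  18  14  16   2   0   1   0   0   5   0   0]
 [104  59  66  99 104  59  90 105  85  97 106  91  75  59  41  28  16  13   8   3   2   0]]
window pixels proj [(array([242.7, 251.6]), array([312.7, 190.9])), (array([205.7, 230.3]), array([329.6, 214.7]))]
```

Run:
```python
from h import *
f=pickle.load(open('pics/top0.pkl','rb'));s=pickle.load(open('pics/scene0.pkl','rb'))
for nm,a,b in [('slot',(218.4,271),(338.3,189.2)),('rocker',(297.8,281.7),(291.3,160)),('ptr',(218,240),(327,206.4)),('nose',(226.35,235),(317.8,204.2))]:
    P,e=tri(f,a,s,b); print(nm,P.round(4),e.round(4),w2b(P).round(4))
for z in(.062,.065,.068): print('ptr',w2b(onz(f,218,240,z)),w2b(onz(s,327,206.4,z)))
for z in (.07,.072): print('mark',w2b(onz(f,226.35,234.5,z)),w2b(onz(s,317.8,204.2,z)))
for yaw in (np.pi/2+YAW,YAW-np.pi/2):
  for x,y,z in((-.04,.01,.12),(-.01,-.1,.12)):
    print(yaw,robot.inverse_kinematics([*b2w(x,y),z],[np.pi,0,yaw]))
```

```text
slot [0.5178 0.0299 0.0711] 0.0029 [-0.0409  0.011 ]
rocker [ 0.5039 -0.0793  0.0722] 0.0022 [-0.0359 -0.099 ]
ptr [0.5603 0.032  0.0672] 0.0037 [0.0007 0.0204]
nose [0.5676 0.0191 0.0714] 0.0015 [0.0101 0.0089]
ptr [0.00199553 0.01957775] [-0.00419252  0.01919604]
ptr [0.00191282 0.01920005] [-0.00212228  0.02064639]
ptr [0.00183011 0.01882235] [-5.20438194e-05  2.20967455e-02]
mark [0.01129603 0.00859263] [0.00863412 0.00866777]
mark [0.01121195 0.00837116] [0.00998508 0.00969222]
1.3988813954734551 [ 0.50756697  0.49886041 -0.82678513  1.98659276  0.48225433  0.86176892
  0.81610132]
1.3988813954734551 [ 0.64211313  0.49163143 -0.7250317   1.95275308  0.42793432  0.85468039
  1.08697014]
-1.742711258116338 [ 0.23375982  0.40645977 -0.46064667  2.00087599  0.25037264  0.78855433
 -2.11498472]
-1.742711258116338 [ 0.29276323  0.40410107 -0.26663112  1.97214982  0.14730375  0.78363009
 -1.80071521]
```

```bash
cat >> h.py <<'E'
ORI=[np.pi,0,np.pi/2+YAW]
def W(x,y,z): return [*b2w(x,y),z]
def st(tag=''):
    s=robot.sense(); fb=RB.T@s['wrist_force'][:2]; b=w2b(s['tcp_pos'])
    print(tag,'t%.2f b=(%.2f,%.2f) z=%.2f F=(%.2f,%.2f,%.2f)'%(s['t'],b[0]*1e3,b[1]*1e3,s['tcp_pos'][2]*1e3,fb[0],fb[1],s['wrist_force'][2])); return s
E
python3 - <<'E'
from h import *
robot.grip(0.0)
robot.goto(W(-.04,.018,.16),ORI); st('hi')
robot.move_straight(W(-.04,.018,.105),vel=.1); st('hover')
robot.sleep(.3); st()
snap('scene','scene1'); 
hit=robot.move_straight(W(-.04,.018,.083),vel=.01,contact_N=1.5); st('hit %s'%hit); robot.sleep(.2); st()
E
```

```text
hi t3.45 b=(-39.48,16.92) z=159.92 F=(-0.05,0.56,-1.04)
hover t4.15 b=(-39.75,18.34) z=105.19 F=(0.27,0.67,-0.72)
 t4.45 b=(-39.71,18.03) z=105.47 F=(1.38,-0.21,0.80)
hit True t6.18 b=(-39.98,17.96) z=85.84 F=(0.58,0.31,4.14)
 t6.38 b=(-40.02,17.93) z=85.75 F=(1.61,0.46,4.38)
```

View pics/scene1.png

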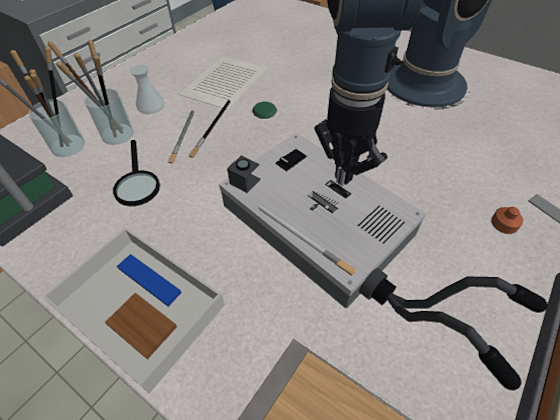

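```bash
cat >> h.py <<'E'
def fz(n=8,dt=.02):
    a=[]
    for _ in range(n):
        s=robot.sense(); a.append([*(RB.T@s['wrist_force'][:2]),s['wrist_force'][2],s['tcp_pos'][2]*1e3,*(w2b(s['tcp_pos'])*1e3)]); robot.sleep(dt)
    return np.mean(a,0)
E
python3 - <<'E'
from h import *
print(fz().round(2))
z=.0857
for y in (.015,.012):
    robot.move_straight(W(-.04,y,z),vel=.03); print(y,z,fz(5).round(2))
f=snap('scene','scene2'); print(pointer_px(f))
E
python3 -c "
import cv2
s=cv2.imread('pics/scene2.png');cv2.imwrite('pics/s2_crop.png',cv2.resize(s[140:240,260:390],None,fx=6,fy=6,interpolation=cv2.INTER_CUBIC))"
```

```text
[  0.78   0.31   3.91  85.71 -40.04  17.94]
0.015 0.0857 [  0.42   2.01   3.76  85.83 -39.88  15.38]
0.012 0.0857 [  0.45   1.74   4.6   85.76 -39.87  11.8 ]
[(np.int32(6), array([310.33, 194.83])), (np.int32(38), array([310.53, 200.16])), (np.int32(49), array([324.16, 209.76])), (np.int32(8), array([324.5, 205. ])), (np.int32(5), array([335.2, 210.6]))]
```

View pics/s2_crop.png

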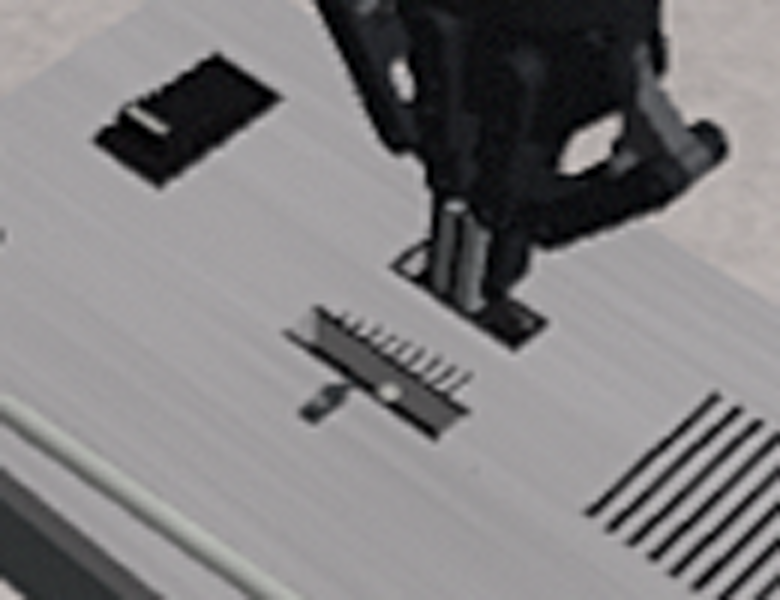

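The view shows the shut fingertips on the wheel. The pointer has moved from (327,206) to (324.5,205), towards dark, so the wheel is turning with the finger. I'll continue in short strokes.

```bash
cat >> h.py <<'E'
def ptr(f):
    c=[e for n,e in pointer_px(f) if 3<=n<=14]; return [(e,w2b(onz(f,*e,.067)).round(4)*1e3) for e in c]
def stroke(y0,y1,z,step=.003,hov=.094):
    """touch at y0, then drag to y1 regulating the press on 4..6 N"""
    robot.move_straight(W(-.04,y0,hov),vel=.08); robot.sleep(.15); b=fz(6)
    robot.move_straight(W(-.04,y0,z+.0025),vel=.03)
    hit=robot.move_straight(W(-.04,y0,z-.001),vel=.008,contact_N=3.0)
    p=fz(4); zc=p[3]/1e3; print('touch',hit,'N=%.2f z=%.2f'%(p[2]-b[2],p[3]))
    return drag(y0,y1,zc,b,step)
def drag(y0,y1,zc,b,step=.003):
    n=max(1,int(np.ceil(abs(y1-y0)/step-1e-6)))
    for y in np.linspace(y0,y1,n+1)[1:]:
        robot.move_straight(W(-.04,y,zc),vel=.03); p=fz(3); N=p[2]-b[2]
        print(' y%.1f N%.2f Fy%.2f z%.2f'%(p[5],N,p[1]-b[1],p[3]))
        zc-=np.clip((5.0-N)/8e3,-.0004,.0003)
    return zc
def up(): 
    s=robot.sense(); robot.move_straight([*s['tcp_pos'][:2],.096],vel=.06)
E
python3 - <<'E'
from h import *
b=np.zeros(6)
zc=drag(.012,.003,.0857,b); up(); print(ptr(snap('scene','scene3')))
zc=stroke(.017,.003,.0857); up(); print(ptr(snap('scene','scene4'))); st()
E
```

```text
y8.6 N5.12 Fy1.70 z85.71
 y5.7 N4.67 Fy1.50 z85.72
 y2.6 N4.39 Fy0.59 z85.62
[(array([310.33, 194.83]), array([ -0.3, -16.5])), (array([320. , 201.5]), array([-0.6,  5.8])), (array([334.83, 210.83]), array([-2.6, 37.4]))]
touch True N=4.56 z=85.63
 y14.7 N3.79 Fy1.79 z85.86
 y11.4 N4.46 Fy2.09 z85.67
 y8.3 N5.36 Fy2.29 z85.55
 y5.3 N4.93 Fy2.04 z85.55
 y2.5 N4.31 Fy1.76 z85.44
[(array([310.33, 194.83]), array([ -0.3, -16.5])), (array([314.  , 197.29]), array([-0.6, -8.1])), (array([335.2, 210.6]), array([-3.4, 37.6]))]
 t11.77 b=(-40.42,1.68) z=95.66 F=(0.06,0.89,-0.18)
```

Run:
```python
from h import *
zc=stroke(.016,.004,.0856); 
print(ptr(snap('scene','scene5'))); up(); st()
robot.move_straight(W(-.04,.004,.16),vel=.15)
# go to side to clear the view: above the rocker
robot.goto(W(-.011,-.1,.13),ORI); st()
f=snap('top','top1'); s=snap('scene','scene6'); print(ptr(s),pointer_px(f))
t=f['image'][215:315,190:320,::-1]
cv2.imwrite('pics/t1_crop.png',cv2.resize(cv2.convertScaleAbs(t,alpha=1.6),None,fx=6,fy=6,interpolation=cv2.INTER_CUBIC))
cv2.imwrite('pics/s6_crop.png',cv2.resize(s['image'][140:240,260:390,::-1],None,fx=6,fy=6,interpolation=cv2.INTER_CUBIC))
```

```text
touch True N=4.99 z=85.66
 y13.4 N3.94 Fy1.85 z85.89
 y10.3 N4.90 Fy2.49 z85.71
 y6.9 N5.52 Fy2.91 z85.59
 y3.4 N5.84 Fy1.56 z85.54
[(array([310.33, 194.83]), array([ -0.3, -16.5])), (array([314. , 197.5]), array([-0.2, -7.7])), (array([334.83, 210.83]), array([-2.6, 37.4]))]
 t14.72 b=(-40.31,2.36) z=95.89 F=(0.62,-0.40,0.48)
 t15.82 b=(-11.85,-101.13) z=128.36 F=(-0.43,-0.36,-0.19)
[(array([310.33, 194.83]), array([ -0.3, -16.5])), (array([314.  , 197.29]), array([-0.6, -8.1])), (array([335.2, 210.6]), array([-3.4, 37.6]))] [(np.int32(33), array([215.36, 233.  ])), (np.int32(1), array([205., 234.])), (np.int32(30), array([236.23, 236.73])), (np.int32(2), array([204. , 238.5])), (np.int32(21), array([238.48, 243.67])), (np.int32(1), array([245., 241.])), (np.int32(108), array([222.84, 247.57])), (np.int32(5), array([244., 246.]))]
```

View pics/t1_crop.png

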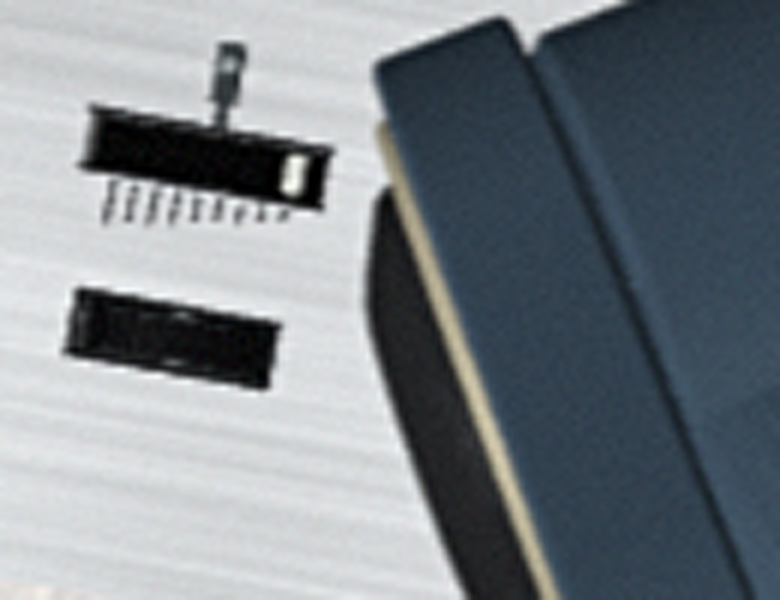

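View pics/s6_crop.png

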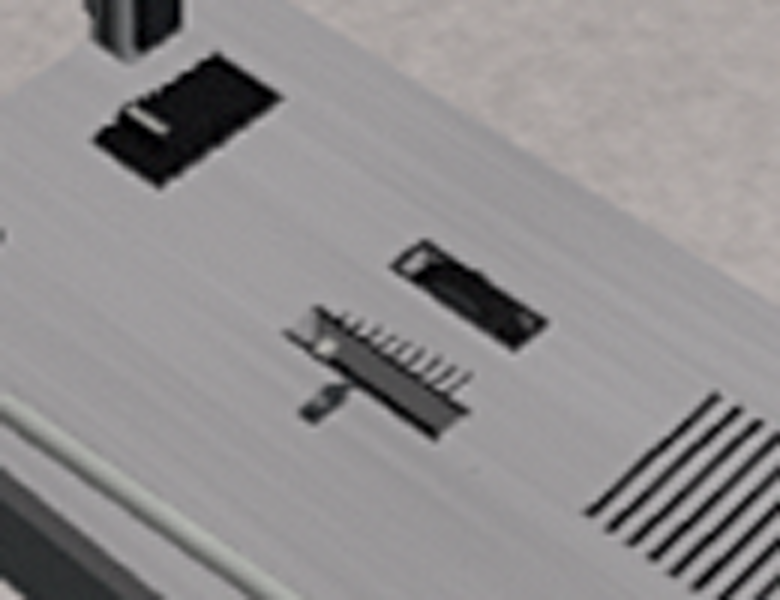

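Run:
```python
from h import *
f=pickle.load(open('pics/top1.pkl','rb'))
print('dark ptr',w2b(onz(f,238.48,243.67,.067)).round(4))
f0=pickle.load(open('pics/top0.pkl','rb'))
for p in [(311,227),(341,227)]: print('loupe base front',w2b(onz(f0,*p,.07)).round(3))
robot.move_straight(W(-.011,-.1,.100),vel=.08); robot.sleep(.2); b=fz(6); print(b.round(2))
hit=robot.move_straight(W(-.011,-.1,.0860),vel=.015,contact_N=9); p=fz(4); print(hit,(p-b).round(2),p[3])
robot.move_straight(W(-.011,-.1,.11),vel=.08)
robot.move_straight(W(-.011,-.1,.16),vel=.15)
robot.goto(W(-.04,.0,.16),ORI); st()
s=snap('scene','scene7'); print(ptr(s))
cv2.imwrite('pics/s7_crop.png',cv2.resize(s['image'][130:230,230:360,::-1],None,fx=6,fy=6,interpolation=cv2.INTER_CUBIC))
```

```text
dark ptr [ 0.0018 -0.0101]
loupe base front [ 0.042 -0.105]
loupe base front [ 0.049 -0.146]
[-2.0000e-02 -3.0000e-01 -3.0000e-02  1.0038e+02 -1.0700e+01 -9.9960e+01]
True [ -0.55  -0.47   5.24 -13.41  -0.08  -0.06] 86.97223515282894
 t19.10 b=(-41.00,0.62) z=158.96 F=(0.95,-0.13,0.08)
[(array([310.33, 194.83]), array([ -0.3, -16.5])), (array([314.  , 197.29]), array([-0.6, -8.1])), (array([335.5, 210.5]), array([-4. , 37.8]))]
```

View pics/s7_crop.png

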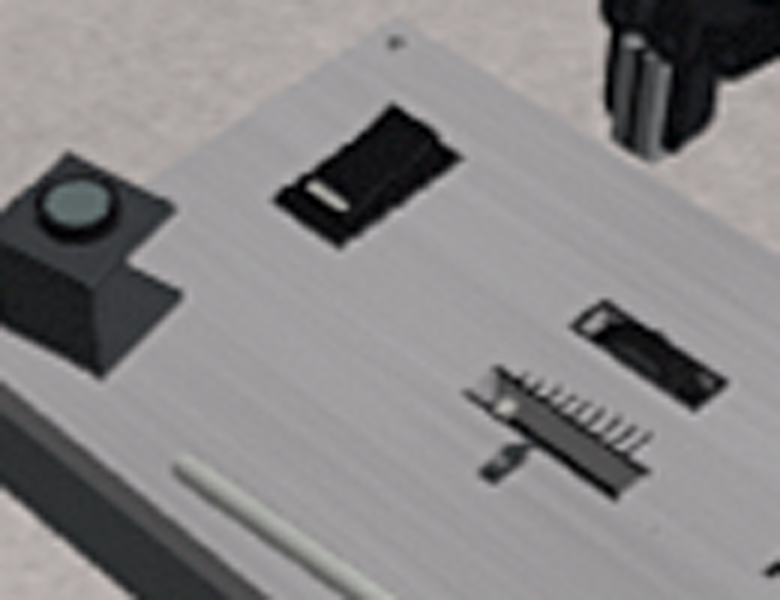

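The rocker's back end is now down and its front end is up, so the lamp is switched on. The pointer sat at box y -10.1 mm in the top view, which matches the dark end. The mark is at about +8.5 mm, so the wheel rim has to travel about 16.3 mm.

Run:
```python
from h import *
stroke(.003,.016,.0857); print(ptr(snap('scene','scene8'))[1:2]); up(); 
robot.move_straight(W(-.04,.012,.16),vel=.15); robot.goto(W(-.06,-.13,.17),ORI); st()
f=snap('top','top2'); s=snap('scene','scene9'); print(ptr(s)[1:2]); r=[e for n,e in pointer_px(f) if 15<n<28]; print([(e,w2b(onz(f,*e,.067)).round(4)) for e in r])
np.set_printoptions(linewidth=200); print(f['image'].min(2)[230:248,218:238])
```

```text
touch True N=4.17 z=85.61
 y5.3 N4.27 Fy-1.71 z85.67
 y8.2 N5.13 Fy-1.65 z85.61
 y10.9 N5.10 Fy-1.88 z85.63
 y13.5 N5.10 Fy-1.39 z85.62
 y16.1 N4.35 Fy-1.43 z85.61
[(array([320.17, 202.17]), array([0.3, 7. ]))]
 t24.26 b=(-60.57,-130.18) z=169.21 F=(-0.96,0.76,-0.03)
[(array([320.  , 201.71]), array([-0.3,  6.1]))]
[(array([228.35, 241.74]), array([0.002 , 0.0043]))]
[[110 112 111 111 112 114 110  63  31  29  28  49 102 116 116 116 116 119 118 117]
 [113 114 113 114 114 114  94  55  31  28  32  68 104 116 111 112 112 113 114 115]
 [118 115 117 117 116 118 116 101  50  29  58  81 106 113 113 112 111 110 111 112]
 [117 119 119 118 117 118 120 104  54  44 102 119 116 117 114 113 113 112 113 112]
 [ 95 112 120 120 118 120 120  81  37  40 104 120 122 116 117 117 117 116 116 116]
 [ 24  28  42  42  61  89 115  79  37  51 107 120 118 119 118 118 118 120 119 118]
 [ 10  22  26  29  27  35  36  22  23  35  81  97 115 123 120 118 120 119 119 118]
 [  0   5   1   4  12  13  22  28  28  20  25  18  26  41  44  61  85  96 115 123]
 [  4   3   1   0   3   3   2   5   2   2  35  31  30  28  15  19  29  25  28  42]
 [  3   5   3   2   3   0   0   1   0  35 105 122  81  27   5   1  11  11  22  28]
 [  5   2   3   5   0   1   4   0   9  71 119 124  73  19   0   0   2   2   1   8]
 [  2   6   4   1   1   1   2   0  10  77 117 126  67  13   0   2   1   1   3   1]
 [  2   5   5   6   8   5   4   0  18 100 126 127  66  11   0   3   5   3   2   3]
 [  2   1   3   4   0   3   1   0  28 107 126 112  51   4   0   0   2   2   5   1]
 [  0   0   0   2   0   3   0   0  29 107 125  92  34   1   0   4   5   1   1   1]
 [ 32  18  14  13   7   0   8   0  18  78  92  62  22   2   0   5   5   1   1   1]
 [123  81  83  74  47  39  31  20  18  23  20   6   1   0   3   0   0   1   1   4]
 [121  70 105 122 100 112 123 105  88  69  47  28  18  17  13   3   4   1   0   0]]
```

Run:
```python
from h import *
robot.goto(W(-.04,.008,.15),ORI)
stroke(.008,.0117,.0857,step=.002); up(); 
robot.move_straight(W(-.04,.011,.16),vel=.15); robot.goto(W(-.06,-.13,.17),ORI); st()
f=snap('top','top3'); s=snap('scene','scene10'); print(ptr(s)); r=[e for n,e in pointer_px(f) if 15<n<28]; print([(e,w2b(onz(f,*e,.067)).round(4)) for e in r])
np.set_printoptions(linewidth=200); print(f['image'].min(2)[230:248,218:238])
t=f['image'][215:315,190:320,::-1]
cv2.imwrite('pics/t3_crop.png',cv2.resize(cv2.convertScaleAbs(t,alpha=1.4),None,fx=6,fy=6,interpolation=cv2.INTER_CUBIC))
```

```text
touch True N=4.80 z=85.72
 y9.5 N4.34 Fy-1.38 z85.76
 y11.7 N5.17 Fy-1.84 z85.69
 t28.99 b=(-60.55,-130.27) z=169.21 F=(-0.53,0.49,-0.54)
[(array([310.33, 194.83]), array([ -0.3, -16.5])), (array([321.8, 203. ]), array([-0.3, 10.2])), (array([334.83, 210.83]), array([-2.6, 37.4]))]
[(array([225.5 , 241.18]), array([0.0021, 0.0084]))]
[[111 110 111 110 111 113 112  63  28  29  31  48 102 117 116 117 116 116 117 119]
 [114 114 115 112 111 111  94  53  28  26  35  68 103 116 112 113 113 113 113 114]
 [116 116 115 118 117 118 117 102  50  28  58  82 106 113 112 112 111 113 113 112]
 [117 120 118 117 118 117 121 104  53  44 103 116 116 115 115 112 113 112 114 113]
 [ 96 112 119 118 119 121 121  82  34  40 105 119 120 118 118 115 117 115 116 115]
 [ 23  30  42  46  60  88 117  79  37  50 105 120 119 119 118 120 117 119 119 119]
 [ 11  23  26  27  25  30  35  22  22  32  80  97 114 122 121 119 118 118 120 119]
 [  5   1   6  10  12  14  18  29  28  18  24  24  30  42  46  62  89  93 113 121]
 [  3   1   2   4   2   0  13  68  68  41  18   9  29  29  19  19  28  23  29  41]
 [  5   2   2   4   0   0  29 105 125 107  50   7   2   6   3   3  11  10  23  29]
 [  5   1   1   5   0   0  32 106 126  91  33   2   0   3   0   0   2   0   6   6]
 [  1   5   6   2   0  11  73 116 125  75  18   0   1   5   4   4   1   3   1   3]
 [  4   4   3   2   0   9  75 115 124  67  11   0   3   3   1   4   0   3   3   2]
 [  0   0   0   2   0  21 103 128 125  64   9   0   2   2   4   5   0   3   4   2]
 [  2   0   0   0   0  28 106 128 111  51   7   0   0   0   6   5   1   3   5   8]
 [ 29  17  15  10   2   2  24  33  40  21   1   0   0   4   4   1   3   5   3   1]
 [123  82  84  72  47  38  27  17  18  18   9   0   0   0   0   0   2   1   1   3]
 [122  69 102 122 100 113 123 102  84  71  49  33  21  16  13   4   0   0   0   0]]
```

View pics/t3_crop.png

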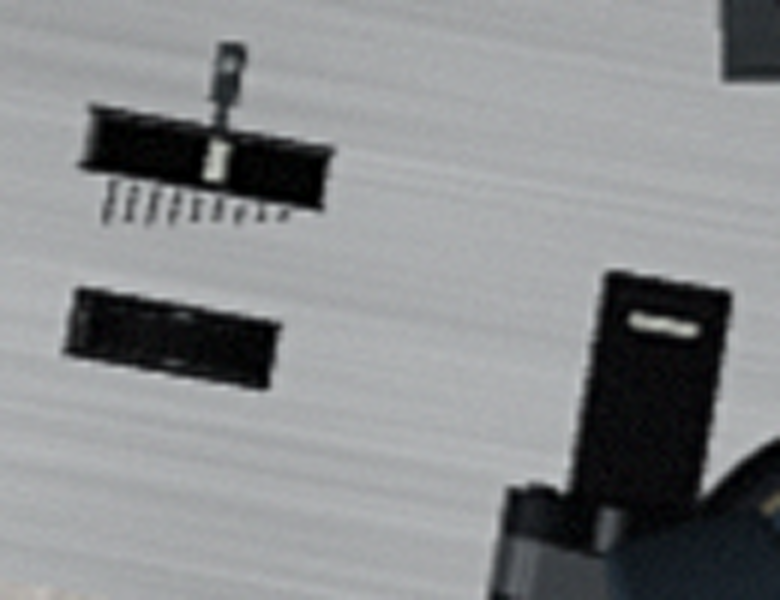

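View pics/scene10.png

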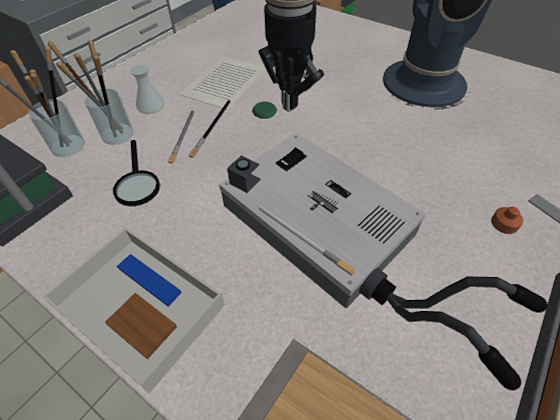

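The pointer, at (225.5,241), now stands in line with the set mark's nose at (226.3,234.5) along the box's x axis. The rocker's bar end is down, and the brush and loupe look unmoved. I'll confirm that with a quick image difference before handing in.

Run:
```python
from h import *
a=pickle.load(open('pics/scene0.pkl','rb'))['image'].astype(int);b=pickle.load(open('pics/scene10.pkl','rb'))['image'].astype(int)
d=abs(a-b).max(2); print('brush',d[200:280,255:360].max(),'loupe',d[150:195,225:262].max())
st(); robot.close_job()
```

```text
brush 119 loupe 10
 t29.09 b=(-60.09,-128.57) z=169.66 F=(0.31,0.90,0.49)
the job is handed in; nothing more can be done
```

Run:
```python
from h import *
a=pickle.load(open('pics/scene0.pkl','rb'))['image'].astype(int);b=pickle.load(open('pics/scene10.pkl','rb'))['image'].astype(int)
d=abs(a-b).max(2)[200:280,255:360]; v,u=np.where(d>25); print(len(u),u.min()+255,u.max()+255,v.min()+200,v.max()+200)
```

```text
25 319 328 202 208
```

I rolled the dimmer down to its stop, then switched the lamp on at the rocker, then rolled the wheel up to the set mark. The job was handed in at about 29 s of the 67 s allowed, with the arm clear of the box.

- **Wheel down:** I used the shut fingertips together as the one fingertip. The press readings between moves were about 4 to 6 N. A further stroke left the pointer where it was, at box y -10.1 mm, which matches the dark end at -10 mm.
- **Rocker:** I pressed the end with the white bar. The pictures afterwards show that end down and the front end up.
- **Wheel up:** The pointer stopped at box y +8.4 mm, and the mark's nose measures +8.4 to +8.6 mm in the top view. I approached in two strokes without running past.
- **Scene camera disagreement:** It put the pointer at +10.2 mm. That view had already read about 2 mm high at the dark end, so I trusted the top view.
- **Brush and loupe:** The image comparison shows no change at the loupe. In the brush region it flagged 25 pixels, and when I checked after handing in, they all lay at the moved pointer in the scale window. Neither item moved.

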